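Lock the bench strap shear with its pin

TASK

Make the strap shear safe before leaving the bench: push its raised lever all the way down onto the stop, then put the loose bent lock pin through the yellow fork and the lever from whichever side is free, fully home with its bend up against the fork. Let go of everything and leave the other things on the bench undisturbed.

Things in the scene. Friction and masses are not known exactly. Their poses are not given: they have to be found in the camera images.
- shear: Green bench strap shear, bolted down. Origin on the bench; -x points along the lever from pivot to black grip. Base x -95..205, y -55..55, 14 mm high. Frame x -15..190, y 8..62, to 151 mm high at the pivot boss. Yellow keeper fork at x -62..-18: two cheeks 142 mm high, 12 mm thick, outer faces at y +-22, 20 mm gap for the lever; an 18 mm round hole along y through each.
- lock_hole (a point): Midpoint between the fork's two cheeks on the common axis of their 18 mm holes, at (-40, 0, 120) mm in the shear's frame, same axes: the hole axis is its y (level). The cheeks' outer faces are 22 mm either side of it along y.
- lever (a joint): Shear lever, rad: 0 = down on its stop, level, its 18 mm hole in line with the fork's; grows as the grip rises; starts 0.28 to 0.6. Pivot along the shear's y at (150, 0, 120) mm. Steel bar 12 mm thick, 40 mm high, hole 190 mm from the pivot; black round grip, 28 mm diameter, 250 to 390 mm from the pivot on the bar's centre line. Stiff: stays where left; 5 to 10 N down on the grip moves it.
- lever_grip (a point): Point on the lever's centre line, inside the black grip, 260 mm from the pivot (10 mm from the grip's inner end); with the lever down it lies at (-110, 0, 120) mm in the shear's frame. The axes are the lever's.
- pin: Loose L-shaped oiled steel lock pin, 14 mm thick, 200 g, lying flat (axis 7 mm high). Origin on the shank's axis, 29 mm from the axis of the bent handle; +x points along the shank to the tip, 71 mm away (last 12 mm tapers to 6 mm). Red handle: 60 mm along +y from x = -29 mm. Home: bend touches a cheek, origin at lock_hole; the handle may point any way and swings down when released.
- pin_tip (a point): Tip of the lock pin, 71 mm along own +x from the pin's origin.
- dye_bottle: Bystander: upright black bottle with yellow label, 60 mm diameter, 180 mm tall, 400 g, origin at centre of its foot. Stands 125 to 140 mm to one side of the fork (either side) and blocks that side.
- soap_tin: Bystander: white tin with brass-orange lid, 83 mm diameter, 30 mm high, 250 g, origin at centre of its underside. Stands on the other side of the fork, low enough to work above.
- tape_measure: Bystander: yellow tape measure, 75 x 40 mm and 70 mm high, 300 g, origin at centre of its underside.
- wax_block: Bystander: amber wax block 60 x 36 x 30 mm, 120 g, origin at centre of its underside; lies close beside the pin's shank, on the side away from its handle, its near face about 40 to 48 mm from the shank's axis.

How it is judged:
On the way:
1. the lever is pushed down onto its stop (value of joint lever below 0.03 rad), for 0.2 s.
At the end, for the whole second after the job is handed in: The lever is down (joint under 0.04 rad) and the pin runs through both cheeks and the lever, fully home: its origin within 8 mm of lock_hole (so the bend is at the fork's face), its shank along the hole axis within 0.13 rad, at rest (value of joint lever below 0.04 rad and distance between pin and lock_hole below 0.008 m and angle between the x axis of pin and the y axis of lock_hole, either way round below 0.13 rad and linear speed of pin below 0.02 m/s); the robot touches nothing.
It fails at once if a bystander is pushed more than 20 mm from its place, or the bottle is tipped (distance of any of dye_bottle, soap_tin, tape_measure, wax_block from where it was at the start of the episode above 0.02 m or angle between dye_bottle's own z axis and vertical above 0.4 rad).
It also fails if it takes over 67 s, if anything falls off the work surface, if the arm or the gripper's body presses on something with over 40 N, if the wrist force passes 120 N, or if a joint passes its speed limit or range.

ROBOT

A 6-joint arm with a two-finger parallel gripper is mounted at the origin on the work surface. World frame = base frame: x ahead of the robot, y to its left, z up, the work surface at z = 0. Lengths are in m, angles in rad, forces in N, time in s.
With the tool pointing down it reaches from about 0.275 to 0.75 m from the base axis. Payload 10.2 kg.
Tool frame: the origin (TCP) lies between the finger pads; the fingertips stand 19 mm ahead of it and the grasp point (between the pads) is the TCP; z points along the fingers, y is the line along which they close (so a half turn about z gives the same grasp; the last joint's range is limited). The gripper opens to 85 mm and grips with 20 to 120 N. Pads are 22 mm wide; open, the fingers measure 114 mm over their backs; the gripper's body (76 mm by 85 mm) begins 54 mm behind the grasp point. The pads swing forward as they close: fully open they stand 13 mm farther back than shut.
Start: joints at [0.998, 0.313, 1.498, -0, 1.331, -0.223], TCP at [0.18, 0.493, 0.25] pointing down, gripper open.
Joint ranges: [-2.94, 2.94], [-0.97, 2.17], [0.19, 2.56], [-1.23, 4.37], [0.02, 3.11], [-2.88, 2.88]. Speed limits (rad/s): [2.39, 2.39, 3.01, 3.14, 3.14, 3.14].

INTERFACE

Orientations are given as a unit quaternion [x, y, z, w].
In Python, from bench import * gives the robot as it stands. The module is installed in compiled form; this text tells all that it offers.
- The arm moves only by the tool move_arm, never from a script. Its argument "moves" is a list of rows, each a list of 3 entries, a list of its own where there are three numbers: the opening, from 0 (shut) to 1 (fully open), then the shift along the tool's x, y, z in mm, then the turn, a rotation vector about the tool's x, y, z in rad. In form: [[grip, [tx, ty, tz], [wx, wy, wz]], ...]. A call has 1 to 12 rows; each row shifts and turns the commanded pose from where the row before left it, along the tool's axes as they then stand; what a row does not reach is not made up. A row lasts 1/10 s, in which the tool goes at most 50 mm and 8.59 degrees, less where a joint would pass 70% of its speed; a pose out of reach is approached as far as the arm can. A call with a gripper value outside its range is refused whole. The fingers move at their own pace and stop on an object; "force" is the grip in N (left out, the last holds). Time passes only in rows, so rows that do not move let the fingers close. It gives the time, the measured TCP pose, the force, the opening and the grip force at its end, in the units of the state.
- sense(): the state, without advancing time (a new reading comes with each control period).
- snapshot(name): name is "scene" or "top"; returns a dict with "pixels" (480x640x3 uint8, blue, green, red), "fx", "fy", "cx", "cy" (pixels), "dist_coeffs" ([k1, k2, p1, p2, k3] as OpenCV has them; the pictures are not rectified), "R" (3x3) and "t" (3): a world point X has camera coordinates R X + t. Camera axes: x right, y down, z forward; pixel columns grow to the right and rows downward; lengths in m; the calibration is good to about 2 mm. A picture is of the moment at which its call begins. There is no depth.
- job_done(): hands the job in; it is judged then, once.
The state is a dict: "clock": time; "joint_positions": joint angles; "qd": joint speeds; "tau": joint torques, N m; "tool_pos": TCP position; "tcp_rot": TCP orientation; "ft_force": force on the tool from outside, world axes, zero at the start; "wrist_torque": the same for the moment, N m; "width": opening from 0.0 (shut) to 1.0 (fully open); "grip_force": force on a finger pad.
Only numpy, scipy, OpenCV 4.12 (cv2) and the standard library are available. Lean on these libraries where they do the work, as an engineer would, in place of code of your own. Each camera call takes 0.05 s, during which the arm holds its last target. There are 200 camera calls.

## Working session

There is one attempt and no reset: what is moved stays moved. The work goes in short steps, Python scripts to look and compute and a tool call to move; the robot and the scene stay as the last step left them, time stands still between calls to the robot, and variables do not carry over. Pictures are saved under pics/ and viewed, at most 10 in all, crops included, and the job is handed in when it is done.

Besides the shell and the picture viewer there is one more tool, called by a JSON object that holds its "method" and its "body". move_arm: Moves the arm, as the interface text tells. Its arguments: {"type":"object","properties":{"moves":{"type":"array","items":{"type":"array"}},"force":{"type":"number"}},"required":["moves"]}

```bash
mkdir -p pics; python3 - <<'E'
from bench import *
import cv2,numpy as np
s=sense();print(s['clock'],s['tool_pos'],s['tcp_rot'])
for n in("scene","top"):
    d=snapshot(n);cv2.imwrite(f"pics/{n}0.png",d['pixels'])
    print(n,d['fx'],d['fy'],d['cx'],d['cy'],d['dist_coeffs'],np.array(d['R']).round(4).tolist(),np.array(d['t']).round(4).tolist(), (-np.array(d['R']).T@np.array(d['t'])).round(3))
    np.savez(f"{n}0.npz",**{k:np.array(v) for k,v in d.items()})
E
```

```text
0.0 [0.17981175 0.49300044 0.24972057] [ 1.74002018e-01  9.84745082e-01 -5.97718447e-04 -2.52648634e-04]
scene 467.0290625611824 467.0290625611824 318.9205943263403 233.00426907042421 [0.03656381 0.         0.         0.         0.        ] [[-0.2388, 0.9709, -0.0179], [0.7003, 0.1594, -0.6958], [-0.6727, -0.1787, -0.718]] [0.1293, -0.3652, 1.5122] [1.304 0.203 0.834]
top 469.3137479203923 469.3137479203923 320.63635565784404 237.92338237019854 [-0.011679  0.        0.        0.        0.      ] [[0.0122, -0.9998, 0.0143], [-0.9974, -0.0132, -0.0706], [0.0707, -0.0134, -0.9974]] [-0.0241, 0.6044, 1.0742] [ 0.527 -0.002  1.114]
```

View pics/scene0.png

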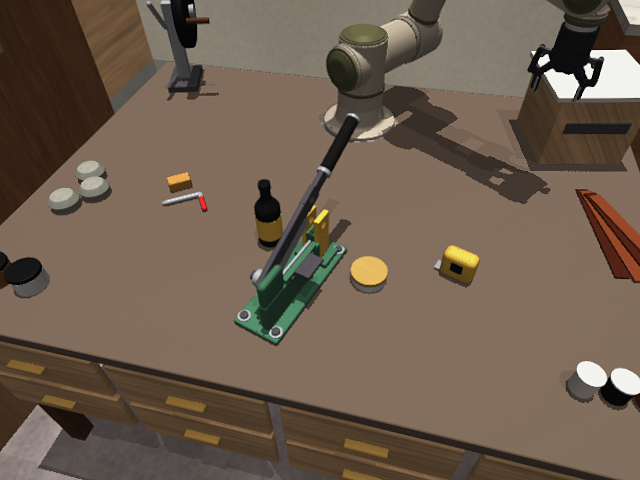

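View pics/top0.png

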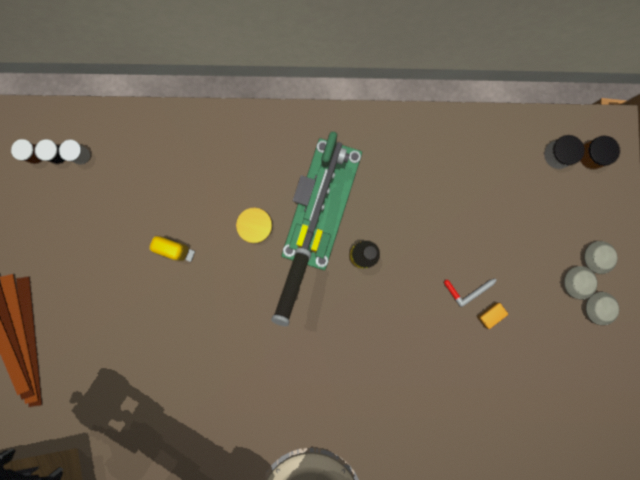

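The top view shows the lever over the shear with its grip at (290,290). The fork cheeks are at (303,236) and (317,240), the bottle at (366,254) and the tin at (254,225). The pin has its handle at (452,290), bend at (461,303) and tip at (494,281), with the wax at (493,316). The bottle blocks the −y side, so the pin goes in from the +y side, over the tin.

```bash
cat > h.py <<'E'
import cv2,numpy as np
from scipy.spatial.transform import Rotation as Ro
def ray(d,uv):
    K=np.array([[d['fx'],0,d['cx']],[0,d['fy'],d['cy']],[0,0,1]],float)
    p=cv2.undistortPoints(np.array(uv,float).reshape(-1,1,2),K,np.array(d['dist_coeffs'],float)).reshape(-1,2)
    R=np.array(d['R']);c=-R.T@np.array(d['t'])
    return c,np.c_[p,np.ones(len(p))]@R
def onz(d,uv,z):
    c,r=ray(d,uv);return c+r*((z-c[2])/r[:,2])[:,None]
def proj(d,X):
    K=np.array([[d['fx'],0,d['cx']],[0,d['fy'],d['cy']],[0,0,1]],float)
    return cv2.projectPoints(np.array(X,float).reshape(-1,1,3),cv2.Rodrigues(np.array(d['R']))[0],np.array(d['t'],float),K,np.array(d['dist_coeffs'],float))[0].reshape(-1,2)
def tri(ds,uvs):
    A=np.zeros((3,3));b=np.zeros(3)
    for d,u in zip(ds,uvs):
        c,r=ray(d,[u]);r=r[0]/np.linalg.norm(r[0]);P=np.eye(3)-np.outer(r,r);A+=P;b+=P@c
    return np.linalg.solve(A,b)
E
python3 - <<'E'
from h import *
t=dict(np.load('top0.npz'));s=dict(np.load('scene0.npz'))
im=t['pixels'];hsv=cv2.cvtColor(im,cv2.COLOR_BGR2HSV)
def blobs(m,box,mn=15):
    z=np.zeros_like(m);x0,y0,x1,y1=box;z[y0:y1,x0:x1]=m[y0:y1,x0:x1]
    return [c for c in cv2.findContours(z,cv2.RETR_EXTERNAL,cv2.CHAIN_APPROX_NONE)[0] if cv2.contourArea(c)>=mn]
Y=cv2.inRange(hsv,(22,120,120),(35,255,255))
for c in blobs(Y,(290,220,330,255)):
    r=cv2.minAreaRect(c);print('cheek',r,onz(t,cv2.boxPoints(r),.142).round(4).tolist(),onz(t,[r[0]],.142).round(4))
G=cv2.inRange(hsv,(60,80,40),(90,255,255))
for c in blobs(G,(270,120,370,280),200):
    r=cv2.minAreaRect(c);print('green',r,onz(t,cv2.boxPoints(r),.014).round(4).tolist())
red=cv2.inRange(hsv,(0,150,90),(6,255,255))
for c in blobs(red,(435,270,470,310)):
    r=cv2.minAreaRect(c);print('red',r,onz(t,cv2.boxPoints(r),.007).round(4).tolist())
gr=cv2.inRange(hsv,(0,0,110),(180,70,255))
for c in blobs(gr,(445,270,505,310)):
    r=cv2.minAreaRect(c);print('shank',r,onz(t,cv2.boxPoints(r),.007).round(4).tolist(), cv2.fitLine(c,2,0,.01,.01).ravel())
wx=cv2.inRange(hsv,(10,150,120),(22,255,255))
for c in blobs(wx,(470,295,520,335)):
    r=cv2.minAreaRect(c);print('wax',onz(t,cv2.boxPoints(r),.03).round(4).tolist())
for c in blobs(cv2.inRange(hsv,(15,120,100),(35,255,255)),(230,200,280,250),200):
    r=cv2.minEnclosingCircle(c);print('tin',onz(t,[r[0]],.03).round(4),r)
a=cv2.resize(im[125:335,265:390],None,fx=2.8,fy=2.8,interpolation=cv2.INTER_CUBIC)
b=cv2.resize(im[265:335,435:525],None,fx=4.8,fy=4.8,interpolation=cv2.INTER_CUBIC)
o=np.zeros((600,790,3),np.uint8);o[:a.shape[0],:a.shape[1]]=a;o[:b.shape[0],355:355+b.shape[1]]=b
cv2.imwrite('pics/crop0.png',o)
E
```

```text
cheek ((316.56219482421875, 239.6729736328125), (6.322846412658691, 21.835878372192383), 17.10272979736328) [[0.5724, 0.0063, 0.142], [0.616, -0.0064, 0.142], [0.6123, -0.019, 0.142], [0.5687, -0.0062, 0.142]] [[ 0.5923 -0.0063  0.142 ]]
cheek ((301.8999938964844, 235.3000030517578), (6.324554920196533, 21.50348472595215), 18.434946060180664) [[0.5817, 0.0372, 0.142], [0.6244, 0.0238, 0.142], [0.6204, 0.0112, 0.142], [0.5777, 0.0247, 0.142]] [[0.601  0.0242 0.142 ]]
green ((330.77484130859375, 213.06472778320312), (22.133865356445312, 111.57894134521484), 17.650123596191406) [[0.5461, 0.0234, 0.014], [0.8, -0.0534, 0.014], [0.7846, -0.1038, 0.014], [0.531, -0.0262, 0.014]]
green ((311.1696472167969, 189.5701904296875), (16.42557144165039, 122.9868392944336), 17.904447555541992) [[0.5861, 0.0682, 0.014], [0.8675, -0.0171, 0.014], [0.8558, -0.0547, 0.014], [0.5747, 0.0314, 0.014]]
red ((450.9933166503906, 288.7046813964844), (21.136184692382812, 6.062315940856934), 55.00797653198242) [[0.5056, -0.3055, 0.007], [0.514, -0.3173, 0.007], [0.4736, -0.3458, 0.007], [0.4653, -0.3339, 0.007]]
shank ((477.32305908203125, 292.4154052734375), (17.365751266479492, 50.343135833740234), 52.12501525878906) [[0.4608, -0.3281, 0.007], [0.5345, -0.4234, 0.007], [0.5025, -0.4484, 0.007], [0.429, -0.3531, 0.007]] [  0.8136496   -0.58135563 477.26154    293.24615   ]
shank ((455.75006103515625, 276.7500305175781), (23.33452033996582, 8.485280990600586), 45.0) [[0.5299, -0.3105, 0.007], [0.5443, -0.3248, 0.007], [0.5058, -0.3638, 0.007], [0.4915, -0.3494, 0.007]] [  0.70679635   0.7074171  455.2935     277.41306   ]
wax [[0.4259, -0.3831, 0.03], [0.4623, -0.4304, 0.03], [0.4343, -0.4523, 0.03], [0.398, -0.405, 0.03]]
tin [[0.6325 0.1391 0.03  ]] ((253.7458953857422, 224.76229858398438), 18.25575065612793)
```

View pics/crop0.png

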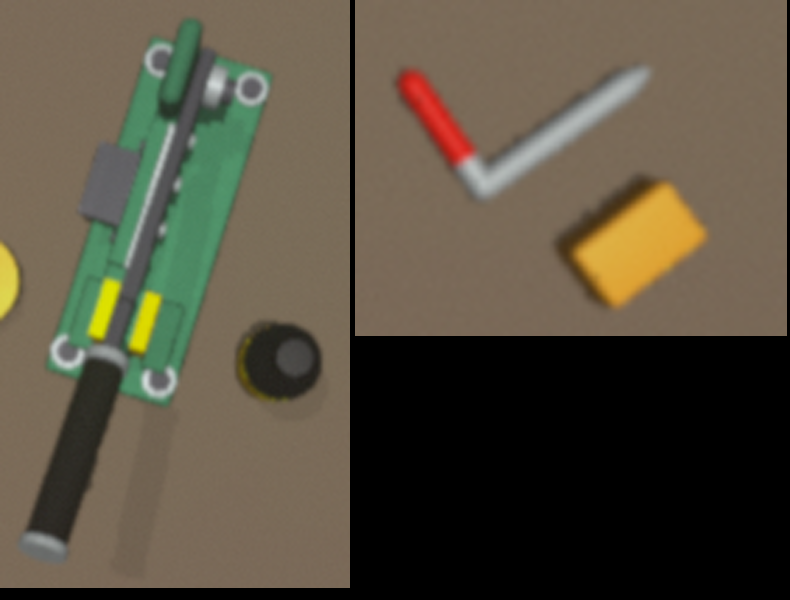

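The crop shows the pin's bend at crop (484,184) and its tip at (648,72), with the handle end at (410,80). The cheek spacing and base direction agree, giving a shear yaw of about −0.293.

```bash
python3 - <<'E'
from h import *
t=dict(np.load('top0.npz'));s=dict(np.load('scene0.npz'))
f=lambda x,y:((x-355)/4.8+435-.4,y/4.8+265-.4)
P=onz(t,[f(484,184),f(648,72),f(408,76)],.007);print('bend,tip,hend',P.round(4).tolist())
x=P[1]-P[0];h=P[2]-P[0];print(np.linalg.norm(x),np.linalg.norm(h),np.arctan2(x[1],x[0]),np.arctan2(h[1],h[0]))
yaw=-.293;L=np.array([.597,.009,.12]);R=Ro.from_euler('z',yaw).as_matrix()
piv=L+R@[.19,0,0]
for d,uv in((t,(281.5,319)),(s,(352,121))):
    c,r=ray(d,[uv]);n=R[:,1];k=((piv-c)@n)/(r[0]@n);X=c+k*r[0];q=R.T@(X-piv);print('gripend',X,q,np.arctan2(q[2],-q[0]),np.hypot(q[0],q[2]))
# check lock in scene view: cheek tops
tops=[L+R@np.array(v) for v in([-.022,.016,.022],[.022,.016,.022],[-.022,-.016,.022],[.022,-.016,.022])]
print(proj(s,tops).round(1).tolist())
im=s['pixels'];hsv=cv2.cvtColor(im,cv2.COLOR_BGR2HSV);Y=cv2.inRange(hsv,(20,120,100),(35,255,255))
cv2.imwrite('pics/fork0.png',cv2.resize(im[190:290,250:350],None,fx=6,fy=6,interpolation=cv2.INTER_CUBIC))
print('bottle top',onz(t,[(371,252.5)],.18))
E
```

```text
bend,tip,hend [[0.4565, -0.3503, 0.007], [0.5122, -0.4321, 0.007], [0.5089, -0.3131, 0.007]]
0.09904149584601983 0.06425730134582748 -0.9734715497136485 0.6173624651727152
gripend [0.43836701 0.05685686 0.24074793] [-3.55694614e-01 -8.41091018e-18  1.20747933e-01] 0.3272640603357594 0.3756310977162346
gripend [0.44595517 0.05456764 0.28071144] [-3.47768660e-01 -5.01603173e-17  1.60711438e-01] 0.43288846979697604 0.3831073052885526
[[327.2, 208.8], [316.8, 221.2], [314.5, 203.9], [303.9, 216.0]]
bottle top [[ 0.56555467 -0.11508392  0.18      ]]
```

View pics/fork0.png

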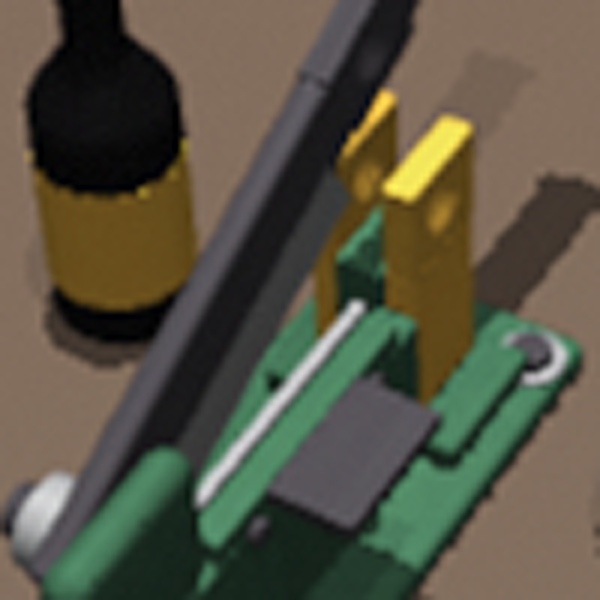

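{"method": "move_arm", "body": {"moves": [[0,[-37.4,-26.4,-8.3],[0,0,0]],[0,[-37.4,-26.4,-8.3],[0,0,0]],[0,[-37.4,-26.4,-8.3],[0,0,0]],[0,[-37.4,-26.4,-8.3],[0,0,0]],[0,[-37.4,-26.4,-8.3],[0,0,0]],[0,[-37.4,-26.4,-8.3],[0,0,0]],[0,[-37.4,-26.4,-8.3],[0,0,0]],[0,[-37.4,-26.4,-8.3],[0,0,0]],[0,[-37.4,-26.4,-8.3],[0,0,0]],[0,[-37.4,-26.4,-8.3],[0,0,0]],[0,[-37.4,-26.4,-8.3],[0,0,-0.055]],[0,[0,0,0],[0,0,0]]], "force": 60}}

```text
clock: 1.3
tool_pos: [0.469, 0.0756, 0.3415]
tcp_rot: [0.149, 0.989, -0.0, 0.0]
ft_force: [0.3, 0.5, -0.7]
width: -0.001
grip_force: 0.0
```

```bash
cat > log.py <<'E'
from bench import *
import json,numpy as np
s=sense();q=dict(q=list(map(float,s['joint_positions'])),p=list(map(float,s['tool_pos'])),r=list(map(float,s['tcp_rot'])))
open('log.jsonl','a').write(json.dumps(q)+'\n')
print(s['clock'],np.round(s['joint_positions'],3),np.round(s['tool_pos'],4),np.round(s['tcp_rot'],4),np.round(s['ft_force'],1),s['width'],s['grip_force'])
E
echo '{"q":[0.998,0.313,1.498,0,1.331,-0.223],"p":[0.17981175,0.49300044,0.24972057],"r":[0.174002,0.984745,-0.000598,-0.000253]}' > log.jsonl
python3 log.py
```

```text
1.3 [-8.700e-02  1.500e-01  1.468e+00 -1.000e-03  1.524e+00 -1.359e+00] [0.469  0.0756 0.3415] [ 1.487e-01  9.889e-01 -4.000e-04  1.000e-04] [ 0.3  0.5 -0.7] -0.0010812655835422628 0.0
```

{"method": "move_arm", "body": {"moves": [[0,[-33,-26,0],[0,0,0]],[0,[0,0,20],[0,0,0]],[0,[0,0,20],[0,0,0]],[0,[1,0,20],[0,0,0]],[0,[4,0,20],[0,0,0]],[0,[4,0,20],[0,0,0]],[0,[4,0,20],[0,0,0]],[0,[4,0,20],[0,0,0]],[0,[4,0,20],[0,0,0]],[0,[0,0,0],[0,0,0]]]}}

```text
clock: 2.3
tool_pos: [0.4693, 0.0517, 0.1798]
tcp_rot: [0.147, 0.989, 0.0, -0.002]
ft_force: [0.1, -0.7, 0.8]
width: -0.001
grip_force: 0.0
```

```bash
python3 log.py
```

```text
2.3 [-0.139  0.271  1.749  0.     1.125 -1.416] [0.4693 0.0517 0.1798] [ 0.1467  0.9892  0.     -0.0022] [ 0.1 -0.7  0.8] -0.0007085935636828888 0.0
```

{"method": "move_arm", "body": {"moves": [[0,[1,-3,8],[0,0,0]],[0,[0,0,6],[0,0,0]],[0,[0,0,5],[0,0,0]],[0,[0,0,4],[0,0,0]],[0,[0,0,4],[0,0,0]]]}}

```text
clock: 2.8
tool_pos: [0.469, 0.0485, 0.1544]
tcp_rot: [0.147, 0.989, -0.0, -0.0]
ft_force: [-2.2, 0.4, 4.6]
width: -0.0
grip_force: 2.2
```

```bash
python3 log.py; python3 - <<'E'
from bench import *
import cv2
d=snapshot('scene');cv2.imwrite('pics/l1.png',cv2.resize(d['pixels'][80:320,200:440],None,fx=2.5,fy=2.5))
E
```

```text
2.8 [-0.146  0.301  1.785 -0.     1.056 -1.422] [0.469  0.0485 0.1544] [ 0.1468  0.9892 -0.     -0.    ] [-2.2  0.4  4.6] -0.00047271625317240587 2.21467612311244
```

View pics/l1.png

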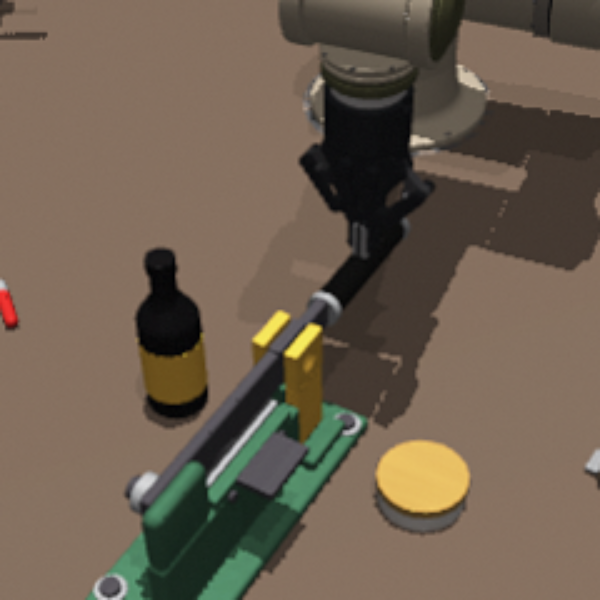

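The lever is between the cheeks and almost level, with the fingers on the grip at crop (360,240). I'll keep pressing until it meets the stop.

{"method": "move_arm", "body": {"moves": [[0,[0,0,2],[0,0,0]],[0,[0,0,2],[0,0,0]],[0,[0,0,2],[0,0,0]],[0,[0,0,0],[0,0,0]],[0,[0,0,0],[0,0,0]]]}}

```text
clock: 3.35
tool_pos: [0.4692, 0.0484, 0.1524]
tcp_rot: [0.147, 0.989, -0.0, 0.001]
ft_force: [-18.6, 1.8, 44.9]
width: -0.001
grip_force: 22.7
```

```bash
python3 log.py
```

```text
3.35 [-1.460e-01  3.030e-01  1.788e+00 -1.000e-03  1.048e+00 -1.422e+00] [0.4692 0.0484 0.1524] [ 1.465e-01  9.892e-01 -3.000e-04  1.100e-03] [-18.6   1.8  44.9] -0.0012441928321094932 22.73435354232788
```

The lever is on its stop: 45 N, with the grip top at z ≈ 0.133. Now I'll retreat and head for the pin.

{"method": "move_arm", "body": {"moves": [[0,[0,0,-40],[0,0,0]],[0,[0,0,-45],[0,0,0]],[0,[0,0,-45],[0,0,0]],[0,[0,0,-45],[0,0,0]],[0.6,[-16.6,-43.4,0],[0,0,0]],[0.6,[-16.6,-43.4,0],[0,0,0]],[0.6,[-16.6,-43.4,0],[0,0,0]],[0.6,[-16.6,-43.4,0],[0,0,0]],[0.6,[-16.6,-43.4,0],[0,0,0]],[0.6,[-16.6,-43.4,0],[0,0,0]],[0.6,[-16.6,-43.4,0],[0,0,0]],[0.6,[-16.6,-43.4,0],[0,0,0]]]}}

```text
clock: 4.55
tool_pos: [0.495, -0.3244, 0.3232]
tcp_rot: [0.147, 0.989, 0.0, -0.0]
ft_force: [0.8, -0.9, 0.8]
width: 0.599
grip_force: 0.0
```

```bash
python3 log.py
```

```text
4.55 [-0.778  0.43   1.145 -0.     1.567 -2.054] [ 0.495  -0.3244  0.3232] [ 1.470e-01  9.891e-01  0.000e+00 -1.000e-04] [ 0.8 -0.9  0.8] 0.5988765161936566 0.0
```

{"method": "move_arm", "body": {"moves": [[0.6,[0,0,0],[0,0,0.149]],[0.6,[0,0,0],[0,0,0.149]],[0.6,[0,0,0],[0,0,0.149]],[0.6,[0,0,0],[0,0,0.149]],[0.6,[0,0,0],[0,0,0.149]],[0.6,[0,0,0],[0,0,0.149]],[0.6,[0,0,0],[0,0,0.149]],[0.6,[0,0,0],[0,0,0.149]],[0.6,[0,0,0],[0,0,0.149]],[0.6,[0,0,0],[0,0,0.149]],[0.6,[0,0,0],[0,0,0.149]],[0.6,[0,0,0],[0,0,0.149]]]}}

```text
clock: 5.75
tool_pos: [0.4952, -0.3225, 0.3231]
tcp_rot: [0.865, 0.502, -0.0, -0.0]
ft_force: [-0.1, -0.3, 0.2]
width: 0.6
grip_force: 0.0
```

```bash
python3 log.py
```

```text
5.75 [-0.775  0.428  1.148 -0.     1.566 -0.257] [ 0.4952 -0.3225  0.3231] [ 8.647e-01  5.023e-01 -2.000e-04 -3.000e-04] [-0.1 -0.3  0.2] 0.5997208961262375 0.0
```

{"method": "move_arm", "body": {"moves": [[0.6,[0,0,0],[0,0,0.149]],[0.6,[0,0,0],[0,0,0.149]],[0.6,[0,0,0],[0,0,0.148]],[0.6,[0,0,30],[0,-0.12,0]],[0.6,[0,0,30],[0,-0.115,0]],[0.6,[0,0,30],[0,-0.114,0]],[0.6,[0,0,0],[0,0,0]]]}}

```text
clock: 6.45
tool_pos: [0.4861, -0.3266, 0.2296]
tcp_rot: [0.938, 0.299, -0.168, 0.049]
ft_force: [0.6, 0.5, -0.7]
width: 0.597
grip_force: 0.0
```

```bash
python3 log.py
```

```text
6.45 [-0.658  0.553  1.235 -0.335  1.476  0.349] [ 0.4861 -0.3266  0.2296] [ 0.9381  0.2987 -0.1685  0.0488] [ 0.6  0.5 -0.7] 0.5973941237504361 0.0
```

```bash
cat > kin.py <<'E'
import json,numpy as np
from scipy.optimize import least_squares
from scipy.spatial.transform import Rotation as Ro
E=Ro.from_euler
D=[json.loads(l) for l in open('log.jsonl')]
def fk(q,P,s4=1):
    d1,a1,a2,e,d4,lat,Dt=P
    A=E('z',q[0]);B=A*E('y',q[1]);C=A*E('y',q[1]+q[2])
    T=C*E('z',s4*q[3])*E('y',q[4])
    R=T*E('z',q[5])*E('z',np.pi/2)
    p=A.apply([a1,lat,d1])+B.apply([0,0,a2])+C.apply([e,0,d4])+T.apply([0,0,Dt])
    return p,R
def fit(s4):
    f=lambda P:np.concatenate([fk(d['q'],P,s4)[0]-d['p'] for d in D])
    return least_squares(f,[.4,0,.4,0,.4,.116,.25])
def ik(p,R,P,q0,s4=1):
    lo=np.array([-2.94,-.97,.19,-1.23,.02,-2.88]);hi=np.array([2.94,2.17,2.56,4.37,3.11,2.88])
    f=lambda q:np.r_[(fk(q,P,s4)[0]-p)*3,(fk(q,P,s4)[1].inv()*R).as_rotvec()]
    r=least_squares(f,np.clip(q0,lo+.01,hi-.01),bounds=(lo,hi));return r.x,np.abs(r.fun).max()
E
python3 - <<'E'
from kin import *
for s4 in(1,-1):
    r=fit(s4);print(s4,r.x.round(4),np.abs(r.fun).max(),[ (fk(d['q'],r.x,s4)[1].inv()*Ro.from_quat(d['r'])).magnitude().round(4) for d in D])
    P=r.x
    for dep in (30,40,50,60):
      q=np.array(D[-1]['q']);xs=np.array([np.cos(-.293),np.sin(-.293),0]);ys=np.array([-xs[1],xs[0],0])
      z=xs*np.cos(np.radians(dep))-np.array([0,0,1])*np.sin(np.radians(dep));y=-ys;x=np.cross(y,z)
      R=Ro.from_matrix(np.c_[x,y,z])
      for off,h in((.16,.3),(.16,.17),(.1,.17),(.029,.17)):
        p=np.array([.598,.009,0])+ys*off-xs*-.01+[0,0,h];q,e=ik(p,R,P,q,s4);print(dep,off,h,q.round(2),round(e,4))
E
```

```text
Traceback (most recent call last):
AttributeError: 'float' object has no attribute 'round'
```

```bash
cat > t.py <<'E'
from kin import *
for s4 in(1,-1):
    r=fit(s4);er=max((fk(d['q'],r.x,s4)[1].inv()*Ro.from_quat(d['r'])).magnitude() for d in D)
    print(s4,r.x.round(4),np.abs(r.fun).max(),er);P=r.x
    if er>.05: continue
    for dep in (30,40,50,60):
      q=np.array(D[-1]['q']);xs=np.array([np.cos(-.293),np.sin(-.293),0]);ys=np.array([-xs[1],xs[0],0])
      z=xs*np.cos(np.radians(dep))-np.array([0,0,1])*np.sin(np.radians(dep));y=-ys;x=np.cross(y,z)
      R=Ro.from_matrix(np.c_[x,y,z])
      for off,h in((.16,.3),(.16,.17),(.1,.17),(.029,.17)):
        p=np.array([.598,.009,0])+ys*off-xs*-.01+[0,0,h];q,e=ik(p,R,P,q,s4);print(dep,off,h,q.round(2),round(float(e),4))
E
python3 t.py
```

```text
1 [0.2013 0.     0.4388 0.039  0.3975 0.1163 0.2362] 0.00035672868702799065 0.0008913680392984011
30 0.16 0.3 [ 0.2   0.33  1.62 -1.09  0.47  2.88] 0.0331
30 0.16 0.17 [ 0.17  0.48  1.65 -1.08  0.37  2.88] 0.1685
30 0.1 0.17 [ 0.05  0.41  1.77 -1.13  0.26  2.88] 0.1667
30 0.029 0.17 [-0.1   0.33  1.88 -1.2   0.13  2.88] 0.1591
40 0.16 0.3 [ 0.19  0.34  1.55 -0.73  0.56  2.55] 0.0
40 0.16 0.17 [ 0.18  0.5   1.66 -1.03  0.39  2.88] 0.0423
40 0.1 0.17 [ 0.07  0.43  1.77 -1.09  0.29  2.88] 0.0389
40 0.029 0.17 [-0.08  0.36  1.88 -1.17  0.17  2.88] 0.0314
50 0.16 0.3 [ 0.17  0.37  1.44 -0.44  0.74  2.26] 0.0
50 0.16 0.17 [ 0.17  0.5   1.6  -0.66  0.49  2.53] 0.0
50 0.1 0.17 [ 0.06  0.44  1.71 -0.61  0.4   2.42] 0.0
50 0.029 0.17 [-0.08  0.37  1.81 -0.46  0.31  2.18] 0.0
60 0.16 0.3 [ 0.14  0.41  1.31 -0.26  0.95  2.1 ] 0.0
60 0.16 0.17 [ 0.14  0.53  1.49 -0.34  0.67  2.22] 0.0
60 0.1 0.17 [ 0.04  0.46  1.6  -0.29  0.61  2.1 ] 0.0
60 0.029 0.17 [-0.1   0.39  1.7  -0.19  0.54  1.9 ] 0.0
-1 [-0.1213  0.0375  0.3264  0.0481  0.3935  0.1149 -0.2026] 0.0221708169286155 0.6705617586958031
```

```bash
cat > to.py <<'E'
from kin import *
import sys
d=D[-1];R=Ro.from_quat(d['r']);M=R.as_matrix()
print('x',M[:,0].round(3),'y',M[:,1].round(3),np.degrees(np.arctan2(M[1,1],M[0,1])).round(2),'z',M[:,2].round(3))
v=list(map(float,sys.argv[1:]))
for i in range(0,len(v),3): print((R.inv().apply(np.array(v[i:i+3])-d['p'])*1000).round(1))
E
python3 to.py .496 -.323 .07 .496 -.323 .024
python3 -c "
import numpy as np
h=np.array([.823,.569,0]);z=-h*np.cos(np.radians(70))-[0,0,np.sin(np.radians(70))];y=np.array([.569,-.823,0])
from kin import *
R=Ro.from_matrix(np.c_[np.cross(y,z),y,z]);print((Ro.from_quat(D[-1]['r']).inv()*R).as_rotvec())"
```

```text
x [ 0.765  0.544 -0.345] y [ 0.577 -0.817 -0.009] -54.77 z [-0.287 -0.192 -0.938]
[ 64.6   4.2 146.3]
[ 80.5   4.6 189.4]
[-0.0051381   0.0033252   0.01248109]
```

Orientation is right, so I'll descend.

{"method": "move_arm", "body": {"moves": [[0.6,[15,1,35],[-0.005,0.003,0.012]],[0.6,[15,1,37],[0,0,0]],[0.6,[17,1,37],[0,0,0]],[0.6,[17,1,37],[0,0,0]],[0.6,[6,0,14],[0,0,0]],[0.6,[6,0,14],[0,0,0]],[0.6,[0,0,0],[0,0,0]]]}}

```text
clock: 7.15
tool_pos: [0.4998, -0.326, 0.0451]
tcp_rot: [0.941, 0.292, -0.163, 0.055]
ft_force: [-0.3, 0.2, 1.4]
width: 0.601
grip_force: 0.0
```

```bash
python3 log.py; python3 to.py .496 -.323 .0236;python3 - <<'E'
from bench import *
from h import *
d=snapshot('scene');c=cv2.resize(d['pixels'][130:240,130:240],None,fx=5,fy=5,interpolation=cv2.INTER_CUBIC)
cv2.imwrite('pics/p1.png',c)
E
```

```text
7.15 [-0.645  0.772  1.372 -0.366  1.131  0.504] [ 0.4998 -0.326   0.0451] [ 0.9409  0.2917 -0.1629  0.0549] [-0.3  0.2  1.4] 0.6013638456886576 0.0
x [ 0.777  0.531 -0.339] y [ 0.567 -0.824  0.008] -55.47 z [-0.274 -0.198 -0.941]
[ 6.  -4.8 20.7]
```

View pics/p1.png

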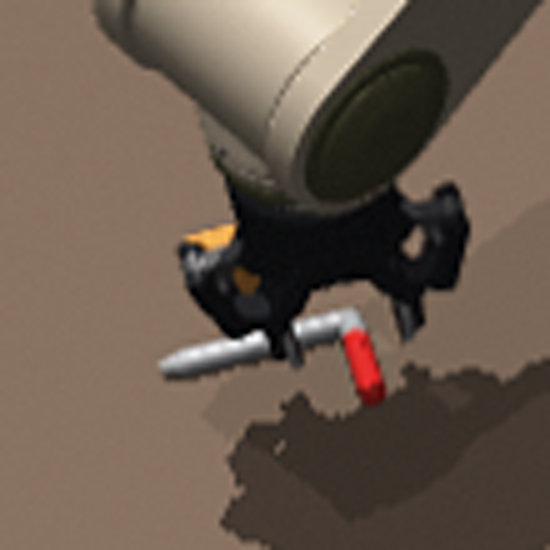

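The fingers straddle the red handle: pads at crop (290,345) and (405,330), handle at (362,365). I'll lower and grip.

{"method": "move_arm", "body": {"moves": [[0.6,[3,-3,10],[0,0,0]],[0.6,[3,-2,10.5],[0,0,0]],[0.6,[0,0,0],[0,0,0]],[0,[0,0,0],[0,0,0]],[0,[0,0,0],[0,0,0]],[0,[0,0,0],[0,0,0]],[0,[0,0,0],[0,0,0]],[0,[0,0,0],[0,0,0]],[0,[0,0,0],[0,0,0]]], "force": 100}}

```text
clock: 8.1
tool_pos: [0.4963, -0.3228, 0.0246]
tcp_rot: [0.941, 0.292, -0.163, 0.056]
ft_force: [-1.3, 0.4, 5.6]
width: 0.105
grip_force: 98.2
```

```bash
python3 log.py
```

```text
8.1 [-0.644  0.793  1.396 -0.375  1.087  0.524] [ 0.4963 -0.3228  0.0246] [ 0.9409  0.2918 -0.1627  0.0559] [-1.3  0.4  5.6] 0.10538565148663931 98.21596384048462
```

{"method": "move_arm", "body": {"moves": [[0,[-6.8,0,-18.8],[0,0,0]],[0,[-13.5,0,-37.6],[0,0,0]],[0,[-17,0,-47],[0,0,0]],[0,[-17,0,-47],[0,0,0]],[0,[-17,0,-47],[0,0,0]],[0,[-17,0,-47],[0,0,0]],[0,[0,0,0],[0,0,0]]]}}

```text
clock: 8.8
tool_pos: [0.4956, -0.3216, 0.2908]
tcp_rot: [0.941, 0.291, -0.16, 0.06]
ft_force: [-0.1, -0.2, -0.3]
width: 0.103
grip_force: 98.7
```

```bash
python3 log.py;python3 - <<'E'
from bench import *
from h import *
import pickle
p=np.array(sense()['tool_pos']);out=[]
for n in('scene','top'):
    d=snapshot(n);u,v=proj(d,p)[0].astype(int);print(n,u,v)
    k=75;u0=max(0,min(640-2*k,u-k));v0=max(0,min(480-2*k,v-k));print(u0,v0)
    out.append(cv2.resize(d['pixels'][v0:v0+2*k,u0:u0+2*k],(400,400),interpolation=cv2.INTER_CUBIC))
cv2.imwrite('pics/g1.png',np.hstack(out))
E
```

```text
8.8 [-0.643  0.517  1.13  -0.33   1.587  0.338] [ 0.4956 -0.3216  0.2908] [ 0.9414  0.2911 -0.1596  0.0602] [-0.1 -0.2 -0.3] 0.10276994326171392 98.69839668273926
scene 178 108
103 33
top 495 291
420 216
```

View pics/g1.png

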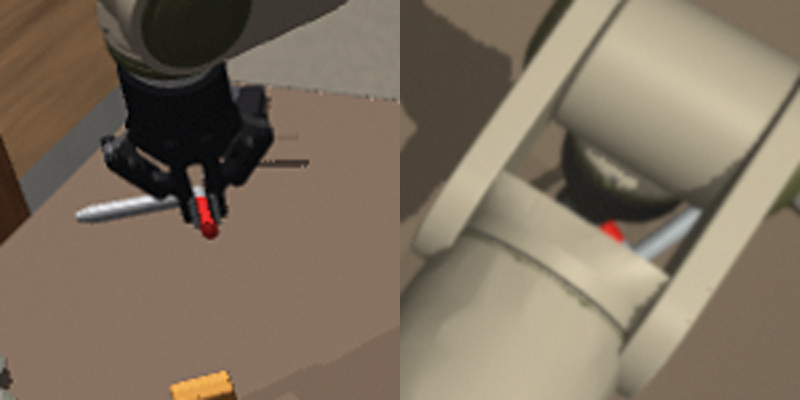

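The pin is held: the red handle is between the pads, and the shank sticks out sideways, level. Working out the carry.

```bash
cat > goal.py <<'E'
from kin import *
dep=np.radians(55);yaw=-.293
xs=np.array([np.cos(yaw),np.sin(yaw),0]);ys=np.array([-xs[1],xs[0],0]);Z=np.array([0,0,1.])
L=np.array([.598,.009,.120]);OFF=np.array([-.0395,0,.0329])
z=xs*np.cos(dep)-Z*np.sin(dep);RG=Ro.from_matrix(np.c_[np.cross(-ys,z),-ys,z])
def tcp(off,dz=0,dx=0): return L+ys*(.029+off)+Z*dz+xs*dx-RG.apply(OFF)
E
python3 - <<'E'
from goal import *
P=fit(1).x
d=D[-1];R0=Ro.from_quat(d['r']);p0=np.array(d['p'])
W=tcp(.125,.13);print('W',W,'home',tcp(0));print('shift',(R0.inv().apply(W-p0)*1000).round(1))
rv=(R0.inv()*RG).as_rotvec();print('rv',rv,np.linalg.norm(rv))
q=np.array(d['q'])
for k in np.linspace(0,1,6): q,e=ik(p0+k*(W-p0),R0,P,q);print(q.round(2),round(float(e),4))
for k in np.linspace(0,1,6): q,e=ik(W,R0*Ro.from_rotvec(k*rv),P,q);print(q.round(2),round(float(e),4))
for o in((.125,0),(.06,0),(0,0)): q,e=ik(tcp(*o),RG,P,q);print(q.round(2),round(float(e),4))
print('down in tool',RG.inv().apply([0,0,-1]))
E
```

```text
W [0.65539025 0.15254173 0.29960637] home [0.61928704 0.03286901 0.16960637]
shift [ 372.3 -299.5 -148.5]
rv [-0.10469084  0.87731992  0.92271163] 1.2775160161325898
[-0.64  0.52  1.13 -0.33  1.59  0.34] 0.0
[-0.48  0.5   1.14 -0.31  1.64  0.49] 0.0
[-0.32  0.53  1.1  -0.29  1.7   0.64] 0.0
[-0.16  0.6   0.99 -0.25  1.79  0.78] 0.0
[-0.01  0.71  0.8  -0.22  1.9   0.91] 0.0
[ 0.12  0.88  0.48 -0.2   2.06  1.02] 0.0
[ 0.12  0.88  0.48 -0.2   2.06  1.02] 0.0
[ 0.1   0.74  0.71 -0.14  1.81  1.23] 0.0
[ 0.09  0.62  0.91 -0.11  1.55  1.42] 0.0
[ 0.1   0.52  1.09 -0.12  1.3   1.61] 0.0
[ 0.11  0.44  1.25 -0.19  1.06  1.85] 0.0
[ 0.14  0.38  1.38 -0.33  0.84  2.16] 0.0
[ 0.14  0.51  1.55 -0.47  0.57  2.33] 0.0
[ 0.03  0.44  1.66 -0.4   0.49  2.19] 0.0
[-0.09  0.39  1.75 -0.28  0.42  2.  ] 0.0
down in tool [-5.73576436e-01 -1.38777878e-17  8.19152044e-01]
```

{"method": "move_arm", "body": {"moves": [[0,[31,-25,-12.4],[0,0,0]],[0,[31,-25,-12.4],[0,0,0]],[0,[31,-25,-12.4],[0,0,0]],[0,[31,-25,-12.4],[0,0,0]],[0,[31,-25,-12.4],[0,0,0]],[0,[31,-25,-12.4],[0,0,0]],[0,[31,-25,-12.4],[0,0,0]],[0,[31,-25,-12.4],[0,0,0]],[0,[31,-25,-12.4],[0,0,0]],[0,[31,-25,-12.4],[0,0,0]],[0,[31,-25,-12.4],[0,0,0]],[0,[31,-25,-12.4],[0,0,0]]]}}

```text
clock: 10.1
tool_pos: [0.6541, 0.1551, 0.2924]
tcp_rot: [0.94, 0.292, -0.165, 0.055]
ft_force: [1.2, -0.1, -1.2]
width: 0.101
grip_force: 98.5
```

{"method": "move_arm", "body": {"moves": [[0,[0,0,0],[-0.0116,0.0975,0.1025]],[0,[0,0,0],[-0.0116,0.0975,0.1025]],[0,[0,0,0],[-0.0116,0.0975,0.1025]],[0,[0,0,0],[-0.0116,0.0975,0.1025]],[0,[0,0,0],[-0.0116,0.0975,0.1025]],[0,[0,0,0],[-0.0116,0.0975,0.1025]],[0,[0,0,0],[-0.0116,0.0975,0.1025]],[0,[0,0,0],[-0.0116,0.0975,0.1025]],[0,[0,0,0],[-0.0116,0.0975,0.1025]],[0,[0,0,0],[0,0,0]]]}}

```text
clock: 11.1
tool_pos: [0.652, 0.1541, 0.2912]
tcp_rot: [0.946, -0.14, 0.29, 0.041]
ft_force: [-0.6, -0.1, -2.2]
width: 0.107
grip_force: 98.6
```

```bash
python3 log.py; cat > err.py <<'E'
from goal import *
import sys
d=D[-1];R0=Ro.from_quat(d['r']);a=list(map(float,sys.argv[1:]))
print('rv',(R0.inv()*RG).as_rotvec().round(4),'shift',(R0.inv().apply(tcp(*a)-d['p'])*1000).round(1))
B=np.array(d['p'])+R0.apply(OFF);o=B-R0.as_matrix()[:,1]*-.029;e=B-L;print('bend rel lock (xs,ys,z) mm',(np.array([e@xs,e@ys,e@Z])*1000).round(1))
E
python3 err.py .125 .13; python3 err.py .125 0
```

```text
11.1 [ 0.141  0.388  1.391 -0.319  0.837  2.156] [0.652  0.1541 0.2912] [ 0.9459 -0.1399  0.2897  0.0414] [-0.6 -0.1 -2.2] 0.10674955679694755 98.58732104301453
rv [-0.0024  0.0169 -0.0015] shift [ 7.8  0.5 -4.9]
bend rel lock (xs,ys,z) mm [ -4.5 154.7 121.8]
rv [-0.0024  0.0169 -0.0015] shift [-65.    0.9 102.8]
bend rel lock (xs,ys,z) mm [ -4.5 154.7 121.8]
```

Now down to hole height, then a look.

{"method": "move_arm", "body": {"moves": [[0,[-21.7,0.3,34.3],[-0.0024,0.0169,-0.0015]],[0,[-21.7,0.3,34.3],[0,0,0]],[0,[-21.7,0.3,34.3],[0,0,0]],[0,[0,0,0],[0,0,0]],[0,[0,0,0],[0,0,0]]]}}

```text
clock: 11.6
tool_pos: [0.6597, 0.151, 0.1734]
tcp_rot: [0.943, -0.139, 0.299, 0.044]
ft_force: [0.4, -0.7, -0.1]
width: 0.103
grip_force: 98.4
```

```bash
python3 log.py; python3 err.py .125 0; python3 - <<'E'
from bench import *
from h import *
from goal import *
for n in('scene','top'):
    d=snapshot(n);np.savez(n+'1.npz',**{k:np.array(v) for k,v in d.items()})
    u0,v0=(285,180) if n=='scene' else (230,190)
    print(n,'hole outer +y',proj(d,L+ys*.022).round(1),'tip exp',proj(d,L+ys*(.154-.1)).round(1),'bend',proj(d,L+ys*.154).round(1))
    a=cv2.resize(d['pixels'][v0:v0+90,u0:u0+100],None,fx=4,fy=4,interpolation=cv2.INTER_CUBIC)
    o=a if n=='scene' else np.hstack([o,a])
cv2.imwrite('pics/i1.png',o)
E
```

```text
11.6 [ 0.137  0.512  1.536 -0.46   0.571  2.323] [0.6597 0.151  0.1734] [ 0.943  -0.1388  0.2993  0.044 ] [ 0.4 -0.7 -0.1] 0.10341762554854718 98.35007429122925
rv [-0.0005 -0.0037  0.0005] shift [-5.9 -0.2  0.5]
bend rel lock (xs,ys,z) mm [  4.7 153.8   3.8]
scene hole outer +y [[324.4 223.5]] tip exp [[337.3 228.7]] bend [[379.7 245.7]]
top hole outer +y [[299.4 234.5]] tip exp [[285.1 230. ]] bend [[240.3 215.8]]
```

View pics/i1.png

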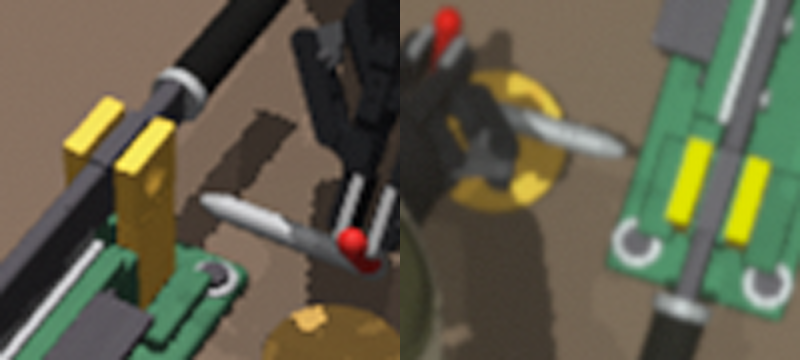

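Scene: the tip is at crop (204,199), to the right of the near cheek's hole at (155,183). Top: the tip is at crop (630,152). I'll triangulate the tip against the fork in the same views.

```bash
python3 - <<'E'
from h import *
from goal import *
t=dict(np.load('top1.npz'));s=dict(np.load('scene1.npz'))
loc=lambda X:((X-L)@np.c_[xs,ys,Z]*1000).round(1)
tip=tri([s,t],[(335.6,229.4),(287.1,227.6)]);print('tip',loc(tip),'exp [4.7,53.8,3.8]')
for d,u in((s,(335.6,229.4)),(t,(287.1,227.6))): print('reproj',proj(d,tip)-u, 'exp px',proj(d,L+xs*.0047+ys*.0538+Z*.0038))
# fork: near cheek top centre from both
hsv=cv2.cvtColor(t['pixels'],cv2.COLOR_BGR2HSV);m=cv2.inRange(hsv,(22,120,120),(35,255,255));m[:,:290]=0;m[:220]=0;m[255:]=0;m[:,330:]=0
cs=sorted([cv2.minAreaRect(c) for c in cv2.findContours(m,0,1)[0] if cv2.contourArea(c)>30]);print('top',cs,[loc(onz(t,[c[0]],.142)[0]) for c in cs])
hs=cv2.cvtColor(s['pixels'],cv2.COLOR_BGR2HSV);b=cv2.inRange(hs,(20,120,200),(35,255,255));b[:200]=0;b[230:]=0;b[:,:295]=0;b[:,332:]=0
cc=sorted([cv2.minAreaRect(c) for c in cv2.findContours(b,0,1)[0] if cv2.contourArea(c)>15]);print('scene',cc,[loc(onz(s,[c[0]],.142)[0]) for c in cc])
# shank line top & scene
for n,d,box in(('t',t,(258,215,289,232)),('s',s,(335,227,362,246))):
    x0,y0,x1,y1=box;g=d['pixels'][y0:y1,x0:x1];q=cv2.cvtColor(g,cv2.COLOR_BGR2HSV);mm=cv2.inRange(q,(0,0,110),(180,75,255))
    c=max(cv2.findContours(mm,0,1)[0],key=cv2.contourArea);z=np.zeros_like(mm);cv2.drawContours(z,[c],-1,255,-1)
    pts=np.argwhere(z)[:,::-1].astype(np.float32);l=cv2.fitLine(pts,2,0,.01,.01).ravel();print(n,len(pts),l[1]/l[0],l[2]+x0,l[3]+y0,'ext',pts.min(0)+[x0,y0],pts.max(0)+[x0,y0])
    a=proj(d,[L+xs*.0047+ys*k+Z*.0038 for k in(.054,.13)]);print('exp slope',(a[1]-a[0])[1]/(a[1]-a[0])[0],a[0])
    print(z//255)if 0 else 0
E
```

```text
tip [ 5.6 52.   1.7] exp [4.7,53.8,3.8]
reproj [[-0.35260794  0.01358659]] exp px [[336.20392879 228.75536438]]
reproj [[-0.34700309  0.0795235 ]] exp px [[285.74504961 227.722181  ]]
top [((302.113525390625, 235.38107299804688), (6.4698896408081055, 21.541790008544922), 17.10272979736328), ((316.3500061035156, 239.95001220703125), (6.324554920196533, 21.81971549987793), 18.434947967529297)] [array([-1.5, 15. , 22. ]), array([ -1.7, -16.1,  22. ])]
scene [((307.8893737792969, 210.8406982421875), (4.891748428344727, 16.838905334472656), 41.18592834472656), ((320.6647033691406, 216.14117431640625), (4.664005279541016, 16.269784927368164), 40.601295471191406)] [array([  3.1, -17.4,  22. ]), array([ 3.8, 15.1, 22. ])]
t 323 0.12177208 276.71518 222.28174 ext [259. 215.] [288. 231.]
exp slope 0.31534994290546897 [285.65503676 227.6937956 ]
s 222 0.132569 351.05856 231.98198 ext [335. 227.] [361. 239.]
exp slope 0.40210530085173873 [336.28583664 228.78830569]
```

{"method": "move_arm", "body": {"moves": [[0,[-7.1,0,0.5],[0,-0.0037,0]],[0,[0,10,0],[0,0,0]],[0,[0,10,0],[0,0,0]],[0,[0,8,0],[0,0,0]],[0,[0,5,0],[0,0,0]],[0,[0,4,0],[0,0,0]],[0,[0,0,0],[0,0,0]]]}}

```text
clock: 12.4
tool_pos: [0.6433, 0.1169, 0.1688]
tcp_rot: [0.943, -0.14, 0.298, 0.043]
ft_force: [0.3, 0.6, -1.3]
width: 0.106
grip_force: 98.4
```

```bash
python3 log.py; python3 err.py 0 0; python3 - <<'E'
from bench import *
from h import *
for n in('scene','top'):
    d=snapshot(n);np.savez(n+'2.npz',**{k:np.array(v) for k,v in d.items()})
    u0,v0=(285,180) if n=='scene' else (250,195)
    a=cv2.resize(d['pixels'][v0:v0+80,u0:u0+80],None,fx=5,fy=5,interpolation=cv2.INTER_CUBIC)
    o=a if n=='scene' else np.hstack([o,a])
cv2.imwrite('pics/i2.png',o)
E
```

```text
12.4 [ 0.076  0.467  1.623 -0.435  0.512  2.264] [0.6433 0.1169 0.1688] [ 0.9431 -0.1398  0.2985  0.0432] [ 0.3  0.6 -1.3] 0.10638310414454237 98.4435760974884
rv [-0.0012 -0.0018 -0.0017] shift [ 1.7 87.4  0. ]
bend rel lock (xs,ys,z) mm [ -1.2 116.5  -0.8]
```

View pics/i2.png

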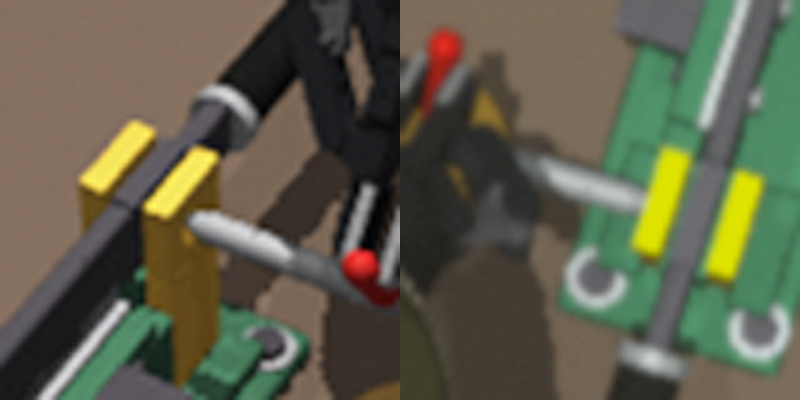

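The tip meets the near cheek at the hole (scene crop (192,217), top crop (642,197)). In the scene view it may sit 1–2 px high. No force yet, so I'll lower it slightly and push gently.

{"method": "move_arm", "body": {"moves": [[0,[-1.5,3,1],[0,0,0]],[0,[0,4,0],[0,0,0]],[0,[0,4,0],[0,0,0]],[0,[0,0,0],[0,0,0]]]}}

```text
clock: 12.9
tool_pos: [0.6396, 0.1065, 0.1674]
tcp_rot: [0.943, -0.14, 0.299, 0.043]
ft_force: [1.3, -0.8, 0.6]
width: 0.109
grip_force: 98.8
```

```bash
python3 log.py; python3 err.py 0 0
```

```text
12.9 [ 0.057  0.457  1.644 -0.427  0.495  2.243] [0.6396 0.1065 0.1674] [ 0.9431 -0.1395  0.2987  0.0434] [ 1.3 -0.8  0.6] 0.10886856333946025 98.82810115814209
rv [-0.001  -0.0024 -0.0011] shift [ 2.9 76.4 -0.9]
bend rel lock (xs,ys,z) mm [ -1.7 105.5  -2.3]
```

Tip is inside the near cheek with no contact force. Continuing.

{"method": "move_arm", "body": {"moves": [[0,[0,4,0],[0,0,0]],[0,[0,4,0],[0,0,0]],[0,[0,4,0],[0,0,0]],[0,[0,4,0],[0,0,0]],[0,[0,0,0],[0,0,0]]]}}

```text
clock: 13.4
tool_pos: [0.6349, 0.0912, 0.1672]
tcp_rot: [0.943, -0.14, 0.299, 0.043]
ft_force: [1.6, -1.5, 2.6]
width: 0.103
grip_force: 99.0
```

```bash
python3 log.py; python3 err.py 0 0
```

```text
13.4 [ 0.028  0.441  1.67  -0.405  0.475  2.201] [0.6349 0.0912 0.1672] [ 0.9431 -0.1397  0.2985  0.0434] [ 1.6 -1.5  2.6] 0.10296445384150357 98.97271871566772
rv [-0.001  -0.002  -0.0013] shift [ 3.1 60.3 -0.9]
bend rel lock (xs,ys,z) mm [-1.8 89.4 -2.5]
```

{"method": "move_arm", "body": {"moves": [[0,[0.5,2,-0.7],[0,0,0]],[0,[0,5,0],[0,0,0]],[0,[0,5,0],[0,0,0]],[0,[0,5,0],[0,0,0]],[0,[0,0,0],[0,0,0]]]}}

```text
clock: 13.9
tool_pos: [0.6299, 0.0748, 0.1678]
tcp_rot: [0.943, -0.14, 0.298, 0.043]
ft_force: [2.2, -1.3, 1.3]
width: 0.104
grip_force: 98.9
```

```bash
python3 log.py; python3 err.py 0 0
```

```text
13.9 [-0.005  0.423  1.696 -0.377  0.458  2.151] [0.6299 0.0748 0.1678] [ 0.9432 -0.1398  0.2984  0.0434] [ 2.2 -1.3  1.3] 0.10416912455043192 98.90675067901611
rv [-0.0008 -0.0017 -0.0016] shift [ 2.7 43.2 -0.4]
bend rel lock (xs,ys,z) mm [-1.9 72.3 -1.8]
```

{"method": "move_arm", "body": {"moves": [[0,[1,2,0],[0,0,0]],[0,[0,6,0],[0,0,0]],[0,[0,6,0],[0,0,0]],[0,[0,6,0],[0,0,0]],[0,[0,6,0],[0,0,0]],[0,[0,0,0],[0,0,0]]]}}

```text
clock: 14.5
tool_pos: [0.623, 0.0495, 0.1683]
tcp_rot: [0.943, -0.14, 0.298, 0.043]
ft_force: [2.2, -1.3, -0.7]
width: 0.107
grip_force: 98.7
```

```bash
python3 log.py; python3 err.py 0 0
```

```text
14.5 [-0.056  0.4    1.73  -0.325  0.433  2.064] [0.623  0.0495 0.1683] [ 0.9432 -0.1399  0.2983  0.0434] [ 2.2 -1.3 -0.7] 0.10742070484608421 98.67050886154175
rv [-0.0007 -0.0015 -0.0018] shift [ 1.8 17.  -0.4]
bend rel lock (xs,ys,z) mm [-1.2 46.1 -1.3]
```

{"method": "move_arm", "body": {"moves": [[0,[0,5,0],[0,0,0]],[0,[0,5,0],[0,0,0]],[0,[0,3,0],[0,0,0]],[0,[0,2,0],[0,0,0]],[0,[0,1,0],[0,0,0]],[0,[0,0,0],[0,0,0]]]}}

```text
clock: 15.1
tool_pos: [0.6187, 0.035, 0.1684]
tcp_rot: [0.943, -0.139, 0.299, 0.043]
ft_force: [3.2, -1.7, 1.3]
width: 0.105
grip_force: 98.6
```

```bash
python3 log.py; python3 err.py 0 0
```

```text
15.1 [-0.087  0.387  1.75  -0.291  0.417  2.008] [0.6187 0.035  0.1684] [ 0.9431 -0.1395  0.2986  0.0432] [ 3.2 -1.7  1.3] 0.10506368103127203 98.61339211463928
rv [-0.0013 -0.0021 -0.0011] shift [ 1.6  1.8 -0.3]
bend rel lock (xs,ys,z) mm [-1.  30.9 -1.2]
```

{"method": "move_arm", "body": {"moves": [[0,[0,1.5,0],[0,0,0]],[0,[0,1.5,0],[0,0,0]],[0,[0,1.5,0],[0,0,0]],[0,[0,0,0],[0,0,0]]]}}

```text
clock: 15.5
tool_pos: [0.6179, 0.0323, 0.1687]
tcp_rot: [0.943, -0.139, 0.3, 0.042]
ft_force: [7.2, 9.5, -0.1]
width: 0.104
grip_force: 98.6
```

```bash
python3 log.py; python3 err.py 0 0
```

```text
15.5 [-0.094  0.383  1.755 -0.277  0.411  1.99 ] [0.6179 0.0323 0.1687] [ 0.9429 -0.1392  0.2997  0.0418] [ 7.2  9.5 -0.1] 0.10376924972154652 98.58944177627563
rv [-0.0044 -0.0039 -0.0015] shift [ 1.5 -0.9 -0. ]
bend rel lock (xs,ys,z) mm [-1.  28.3 -0.9]
```

The bend has seated: 11 N of reaction, bend at 28 mm. Release and back away.

{"method": "move_arm", "body": {"moves": [[0.3,[0,0,0],[0,0,0]],[0.35,[0,0,0],[0,0,0]],[0.35,[0,0,-10],[0,0,0]],[0.35,[0,0,-30],[0,0,0]],[0.35,[0,0,-40],[0,0,0]],[0.35,[0,0,-40],[0,0,0]],[0.35,[0,0,-40],[0,0,0]],[0.35,[0,0,0],[0,0,0]],[0.35,[0,0,0],[0,0,0]],[0.35,[0,0,0],[0,0,0]],[0.35,[0,0,0],[0,0,0]],[0.35,[0,0,0],[0,0,0]]]}}

```text
clock: 16.7
tool_pos: [0.5292, 0.057, 0.2981]
tcp_rot: [0.943, -0.14, 0.297, 0.043]
ft_force: [-0.6, -0.0, 0.8]
width: 0.35
grip_force: 0.0
```

```bash
python3 log.py; python3 - <<'E'
from bench import *
from h import *
for n in('scene','top'):
    d=snapshot(n);np.savez(n+'3.npz',**{k:np.array(v) for k,v in d.items()})
    u0,v0=(270,180) if n=='scene' else (265,190)
    a=cv2.resize(d['pixels'][v0:v0+80,u0:u0+80],None,fx=5,fy=5,interpolation=cv2.INTER_CUBIC)
    o=a if n=='scene' else np.hstack([o,a])
cv2.imwrite('pics/i3.png',o)
E
```

```text
16.7 [-0.051  0.052  1.8   -0.212  0.703  1.934] [0.5292 0.057  0.2981] [ 0.9435 -0.1396  0.2975  0.0433] [-0.6 -0.   0.8] 0.3495333668232096 0.0
```

View pics/i3.png

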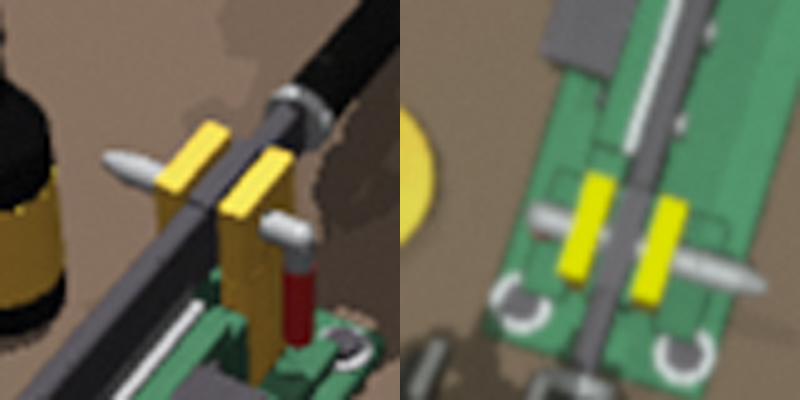

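The pin is through both cheeks and the lever, with the handle hanging down. Top: tip at crop (764,286), bend end at (530,218). I'll check how far home it is.

```bash
python3 - <<'E'
from h import *
from goal import *
t=dict(np.load('top3.npz'));s=dict(np.load('scene3.npz'))
loc=lambda X:((X-L)@np.c_[xs,ys,Z]*1000).round(1)
f=lambda x,y:((x-400)/5+265-.4,y/5+190-.4)
print('tip,bendend at z.12',loc(onz(t,[f(766,287),f(529,217)],.12)),'want ys -71, +36')
g=lambda x,y:(x/5+270-.4,y/5+180-.4)
print('tri tip',loc(tri([s,t],[g(105,157),f(766,287)])),'tri bend end',loc(tri([s,t],[g(312,232),f(529,217)])))
E
```

```text
tip,bendend at z.12 [[ -0.8 -63.7   0. ]
 [ -2.8  41.3   0. ]] want ys -71, +36
tri tip [ -0.1 -64.7  -3. ] tri bend end [-2.3 40.6 -0.5]
```

The pin slipped back about 5–6 mm on release. I'll nudge the bend home with the shut fingers.

```bash
python3 - <<'E'
from goal import *
d=D[-1];R=Ro.from_quat(d['r']);M=R.as_matrix();print(M.T.round(3))
for o in(.080,): Q=L+ys*o-M[:,2]*.010;print(Q,(R.inv().apply(Q-d['p'])*1000).round(1))
P=fit(1).x;q=np.array(d['q'])
for o in(.08,.05): q,e=ik(L+ys*o-M[:,2]*.010,R,P,q);print(q.round(2),e)
E
```

```text
[[ 0.784 -0.238  0.573]
 [-0.289 -0.957 -0.001]
 [ 0.549 -0.165 -0.819]]
[0.61561398 0.08723786 0.12819289] [-36.9 -53.7 181.7]
[ 0.02  0.46  1.76 -0.5   0.37  2.3 ] 9.34285981912808e-12
[-0.04  0.44  1.8  -0.45  0.34  2.21] 1.7902346272080645e-15
```

{"method": "move_arm", "body": {"moves": [[0,[-18,-27,0],[0,0,0]],[0,[-19,-27,0],[0,0,0]],[0,[0,0,45],[0,0,0]],[0,[0,0,45],[0,0,0]],[0,[0,0,45],[0,0,0]],[0,[0,0,46],[0,0,0]],[0,[0,0,0],[0,0,0]],[0,[0,6,0],[0,0,0]],[0,[0,6,0],[0,0,0]],[0,[0,4,0],[0,0,0]],[0,[0,3,0],[0,0,0]],[0,[0,0,0],[0,0,0]]]}}

```text
clock: 18.0
tool_pos: [0.61, 0.0694, 0.131]
tcp_rot: [0.943, -0.14, 0.299, 0.043]
ft_force: [0.2, 0.2, -0.3]
width: -0.002
grip_force: 0.0
```

```bash
python3 log.py; python3 -c "
from goal import *
e=np.array(D[-1]['p'])-L;print(e@xs,e@ys,e@Z)"
```

```text
18.0 [-0.017  0.441  1.789 -0.47   0.351  2.245] [0.61   0.0694 0.131 ] [ 0.9429 -0.1397  0.2992  0.0431] [ 0.2  0.2 -0.3] -0.0017699078790387342 0.0
-0.005956711093361121 0.06124126733903085 0.010973625047558833
```

{"method": "move_arm", "body": {"moves": [[0,[0,3,0],[0,0,0]],[0,[0,3,0],[0,0,0]],[0,[0,2,0],[0,0,0]],[0,[0,2,0],[0,0,0]],[0,[0,0,0],[0,0,0]]]}}

```text
clock: 18.5
tool_pos: [0.6071, 0.0598, 0.1298]
tcp_rot: [0.943, -0.14, 0.298, 0.043]
ft_force: [0.2, 0.4, 0.0]
width: -0.001
grip_force: 0.0
```

```bash
python3 log.py; python3 -c "
from goal import *
e=np.array(D[-1]['p'])-L;print(e@xs,e@ys,e@Z)"
```

```text
18.5 [-0.037  0.434  1.803 -0.449  0.339  2.21 ] [0.6071 0.0598 0.1298] [ 0.9432 -0.1396  0.2984  0.0432] [0.2 0.4 0. ] -0.0008683732532503415 0.0
-0.005978629602160038 0.05130896421593571 0.00982815702590048
```

Still no contact (the fingers are narrower than I assumed), so I'll continue in small steps.

{"method": "move_arm", "body": {"moves": [[0,[0,1.5,0],[0,0,0]],[0,[0,1.5,0],[0,0,0]],[0,[0,1.5,0],[0,0,0]],[0,[0,0,0],[0,0,0]]]}}

```text
clock: 18.9
tool_pos: [0.6058, 0.0557, 0.1299]
tcp_rot: [0.943, -0.14, 0.298, 0.043]
ft_force: [1.3, 1.0, 0.9]
width: -0.0
grip_force: 0.2
```

```bash
python3 log.py; python3 - <<'E'
from goal import *
from bench import *
from h import *
e=np.array(D[-1]['p'])-L;print(e@xs,e@ys,e@Z)
t=snapshot('top');g=cv2.cvtColor(t['pixels'],cv2.COLOR_BGR2GRAY);o=dict(np.load('top3.npz'))['pixels'];go=cv2.cvtColor(o,cv2.COLOR_BGR2GRAY)
# tip profile along shank axis at z=.12
for n,im in(('old',go),('now',g)):
    k=np.arange(-.084,-.05,.002);uv=proj(t,[L+ys*a for a in k]).astype(np.float32)
    print(n,dict(zip((k*1000).round().astype(int).tolist(),cv2.remap(im,uv[:,:1],uv[:,1:],1).ravel().tolist())))
E
```

```text
18.9 [-0.046  0.43   1.809 -0.439  0.333  2.194] [0.6058 0.0557 0.1299] [ 0.9432 -0.1396  0.2984  0.0431] [1.3 1.  0.9] -2.1783217812327397e-05 0.20679786801338196
-0.005992696475016952 0.04695578778672637 0.009867045560632837
old {-84: 110, -82: 109, -80: 110, -78: 111, -76: 111, -74: 110, -72: 110, -70: 110, -68: 110, -66: 113, -64: 124, -62: 141, -60: 152, -58: 157, -56: 160, -54: 166, -52: 175}
now {-84: 108, -82: 109, -80: 109, -78: 109, -76: 110, -74: 113, -72: 122, -70: 137, -68: 151, -66: 159, -64: 160, -62: 163, -60: 172, -58: 182, -56: 188, -54: 191, -52: 191}
```

The tip edge moved from about −63 to −71 mm, where it should be. I'll press a touch to confirm it is seated.

{"method": "move_arm", "body": {"moves": [[0,[0,1,0],[0,0,0]],[0,[0,1,0],[0,0,0]],[0,[0,1,0],[0,0,0]],[0,[0,0,0],[0,0,0]]]}}

```text
clock: 19.35
tool_pos: [0.6058, 0.0542, 0.1307]
tcp_rot: [0.943, -0.139, 0.3, 0.042]
ft_force: [3.4, 10.2, 1.3]
width: 0.001
grip_force: 5.3
```

```bash
python3 log.py
```

```text
19.35 [-0.05   0.427  1.812 -0.431  0.327  2.182] [0.6058 0.0542 0.1307] [ 0.9428 -0.1388  0.3001  0.042 ] [ 3.4 10.2  1.3] 0.0005377542830209954 5.319997587357648
```

Seated. I'll back straight off sideways, then away.

{"method": "move_arm", "body": {"moves": [[0,[0,-3,0],[0,0,0]],[0,[0,-12,0],[0,0,0]],[0,[0,-20,0],[0,0,0]],[0,[0,0,-40],[0,0,0]],[0,[0,0,-45],[0,0,0]],[0,[0,0,-45],[0,0,0]],[0,[0,0,-45],[0,0,0]],[0,[0,0,0],[0,0,0]],[0,[0,0,0],[0,0,0]],[0,[0,0,0],[0,0,0]],[0,[0,0,0],[0,0,0]],[0,[0,0,0],[0,0,0]]]}}

```text
clock: 20.55
tool_pos: [0.5188, 0.115, 0.2719]
tcp_rot: [0.943, -0.14, 0.297, 0.043]
ft_force: [0.1, 1.0, 0.2]
width: -0.001
grip_force: 0.0
```

```bash
python3 log.py; python3 - <<'E'
from goal import *
from bench import *
from h import *
t=snapshot('top');g=cv2.cvtColor(t['pixels'],cv2.COLOR_BGR2GRAY);go=cv2.cvtColor(dict(np.load('top3.npz'))['pixels'],cv2.COLOR_BGR2GRAY)
for n,im in(('old',go),('now',g)):
  for k in(np.arange(-.080,-.056,.002),np.arange(.026,.048,.002)):
    uv=proj(t,[L+ys*a-xs*.001 for a in k]).astype(np.float32)
    print(n,dict(zip((k*1000).round().astype(int).tolist(),cv2.remap(im,uv[:,:1],uv[:,1:],1).ravel().tolist())))
E
```

```text
20.55 [ 0.095  0.095  1.825 -0.353  0.677  2.175] [0.5188 0.115  0.2719] [ 0.9435 -0.1396  0.2974  0.0435] [0.1 1.  0.2] -0.0013285025039167294 0.0
old {-80: 110, -78: 111, -76: 111, -74: 111, -72: 110, -70: 109, -68: 111, -66: 114, -64: 125, -62: 144, -60: 154, -58: 158}
old {26: 191, 28: 191, 30: 191, 32: 192, 34: 190, 36: 188, 38: 174, 40: 155, 42: 132, 44: 111, 46: 102}
now {-80: 114, -78: 113, -76: 114, -74: 116, -72: 126, -70: 143, -68: 153, -66: 158, -64: 163, -62: 167, -60: 173, -58: 186}
now {26: 192, 28: 192, 30: 184, 32: 163, 34: 139, 36: 117, 38: 118, 40: 121, 42: 119, 44: 112, 46: 106}
```

Both ends of the pin moved about 8 mm and stayed there: tip at about −71 mm and bend end at +34 mm, so it is fully home. Handing in.

```bash
python3 -c "
from bench import *
print(job_done())"
```

```text
the job is handed in; nothing more can be done
None
```

I pushed the lever down onto its stop and put the lock pin through the fork and lever with its bend against the cheek. The arm is clear, and I handed the job in at about 20.6 s; the interface gave no verdict.

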